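Tighten the test plug until its handle slips

ROBOT

A 7-joint arm with a two-finger parallel gripper is mounted at the origin on the work surface. World frame = base frame: x ahead of the robot, y to its left, z up, the work surface at z = 0. Lengths are in m, angles in rad, forces in N, time in s.
With the tool pointing down it reaches from about 0.35 to 0.9 m from the base axis. Payload 7.2 kg.
Tool frame: the origin (TCP) lies at the very end of the fingers, on their centre line; the grasp point (between the pads) lies 19 mm behind it (env.grasp_offset is the distance from the TCP to the grasp point, in m); z points along the fingers, y is the line along which they close (so a half turn about z gives the same grasp; the last joint's range is limited). The gripper opens to 85 mm and grips with 20 to 120 N. Pads are 22 mm wide; open, the fingers measure 114 mm over their backs; the gripper's body (76 mm by 85 mm) begins 54 mm behind the grasp point. The pads swing forward as they close: fully open they stand 13 mm farther back than shut.
Start: joints at [-1.37, 0.411, -0.013, 1.596, 0.006, 1.134, -0.082], TCP at [0.166, 0.603, 0.192] pointing down, gripper open.
Joint ranges: [-2.95, 2.95], [-0.29, 1.99], [-1.47, 1.44], [0.14, 2.54], [-1.03, 4.17], [0.13, 1.85], [-2.86, 2.86]. Speed limits (rad/s): [2.39, 2.39, 3.01, 3.01, 3.14, 3.14, 3.14].

INTERFACE

Orientations are given as a 3x3 rotation matrix whose columns are the frame's x, y, z axes.
In Python, from workcell import env, eoat, solve_ik, monitor, cams gives the robot as it stands. Calls block until the motion is done:
- env.move_pose(position, orientation): joint-space move of the TCP to a pose.
- env.move_straight(position, rotation=None, speed=0.15, guard=None): straight line of the TCP; rotation=None keeps the orientation; speed is the mean speed in m/s. With guard (N) it stops when the force on the tool has changed by that much, and returns True; else False.
- env.movej(angles): joint-space move.
- eoat.let_go() and eoat.close_gripper(): open the fingers fully, or close them until they stop; the grip force is fixed at half the most.
- env.dwell(seconds).
- solve_ik(position, orientation): joint angles nearest the present ones, or None.
- monitor.observe(): the state.
- cams.grab_frame(name): name is "scene" or "top" or "wrist"; returns a dict with "frame" (400x640x3 uint8, red, green, blue), "range_z" (400x640 float32, m along the optical axis (not along the pixel's ray), 0 where there is no reading), "fx", "fy", "cx", "cy" (pixels), "position" and "attitude" of the camera in the world. Camera axes: x right, y down, z forward; pixel columns grow to the right and rows downward; lengths in m; the calibration is good to about 2 mm. The wrist camera is an equidistant fisheye: a pixel r from the principal point sees the ray r / f radians off the axis. A picture is of the moment at which its call begins.
A pose or a line that the arm cannot do raises env.Unreachable and nothing moves.
- env.hand_in(): hands the job in; it is judged then, once.
The state is a dict: "time_s": time; "qpos": joint angles; "qvel": joint speeds; "effort": joint torques, N m; "position": TCP position; "eef_rot": TCP orientation; "contact_force": force on the tool from outside, world axes, zero at the start; "torque": the same for the moment, N m; "width": finger opening in m; "grip_force": force on a finger pad.
Only numpy, scipy, OpenCV 4.12 (cv2) and the standard library are available. Lean on these libraries where they do the work, as an engineer would, in place of code of your own. Each camera call takes 0.05 s, during which the arm holds its last target. There are 200 camera calls.

TASK

Tighten the test plug in the wide, short pipe coupling: turn its black T-bar clockwise (seen from above) until the pointer meets its stop pin and the torque-limiting handle slips, so that the bar has plainly run on past the pointer; some 20 degrees of slip is right. Then stop and let go, well before it has slipped an eighth of a turn. Leave the handle of the tall, slim pipe as it is.

Things in the scene. Friction and masses are not known exactly. Their poses are not given: they have to be found in the camera images.
- bar_wide (a point): Middle of the black T-bar on the wide, short steel coupling (112 mm across, 75 mm tall, on a flange 150 mm across, all fixed). Bar: level, 84 mm long (this point's x axis), 14 mm wide, 24 mm high, its middle on the upright turning axis about 136 mm above the bench. Below it 19 mm of free height round a 12 mm stem, then a collar 32 mm across. Grip it from above at its middle, across the 14 mm.
- plug_wide (a joint): Angle of that coupling's plug, rad, growing clockwise from above: a disc with a brass pointer 8 mm wide reaching 62 mm from the axis, over the rim. Found at 0.3 to 0.75, it turns easily (0.06 N m) with the bar, either way; at 1.2 the pointer lies against the upright 8 mm brass stop pin on the rim and can go no further.
- clutch_wide (a joint): Slip of that T-bar past the pointer, rad, growing clockwise: the angle between them. 0 as found (bar in line with pointer). It grows only when the pointer is on its pin and the bar is turned on with 0.35 N m; the bar then slips smoothly at that torque and stays where it is left. Turned back, the bar takes the plug along.
- bar_end_slim (a point): A point near one end of the like T-bar, 40 mm from its axis, on the tall, slim pipe (60 mm across, 125 mm tall, on a like flange; that bar's middle is about 186 mm above the bench). Not to be turned.

How it is judged:
At the end, for the whole second after the job is handed in: The wide coupling's plug is turned up against its stop pin (plug_wide above 1.12 of 1.2 rad), its T-bar has slipped between 0.06 and 0.8 rad past the pointer and is at rest, and the slim pipe's T-bar end is within 12 mm of where it was (value of joint plug_wide above 1.12 rad and value of joint clutch_wide between 0.06 and 0.8 rad and velocity of joint clutch_wide between -0.05 and 0.05 rad/s and distance of bar_end_slim from where it was at the start of the episode below 0.012 m); the robot touches nothing.
It fails at once if the T-bar is turned on until it has slipped more than 0.8 rad past the pointer (value of joint clutch_wide above 0.8 rad).
It fails at once if the slim pipe's T-bar is turned (its end moves more than 12 mm) (distance of bar_end_slim from where it was at the start of the episode above 0.012 m).
It also fails if it takes over 32 s, if anything falls off the work surface, if the arm or the gripper's body presses on something with over 40 N, if the wrist force passes 120 N, or if a joint passes its speed limit or range.

## Working session

There is one attempt and no reset: what is moved stays moved. The work goes in short steps, each a Python script; the robot and the scene stay as the last script left them, time stands still between calls to the robot, and variables do not carry over. Pictures are saved under pics/ and viewed, at most 10 in all, crops included, and the job is handed in when it is done.

```bash
mkdir -p pics; ls
python3 - <<'E'
from workcell import env,eoat,solve_ik,monitor,cams
import cv2,numpy as np
for n in("scene","top"):
    f=cams.grab_frame(n);cv2.imwrite(f"pics/{n}0.png",f["frame"][:,:,::-1]);np.savez(f"{n}0.npz",**f)
    print(n,f["position"],np.round(f["attitude"],3).tolist(),f["fx"],f["cx"],f["cy"])
print(monitor.observe())
E
```

```text
pics
scene [ 0.93169865 -0.49618179  0.71933196] [[0.804, 0.385, -0.453], [0.594, -0.529, 0.606], [-0.007, -0.756, -0.654]] 489.2108750966097 319.9444255010764 208.5948876753065
top [0.46955478 0.00910302 1.01164636] [[0.018, -0.995, 0.102], [-1.0, -0.018, -0.001], [0.003, -0.102, -0.995]] 476.46831202074884 321.3103959132637 209.94532647840194
{'time_s': 0.1, 'qpos': array([-1.37022007,  0.41187024, -0.01268362,  1.5969483 ,  0.00557283,
        1.13429175, -0.08220386]), 'qvel': array([-0.00084789, -0.00133116,  0.0001539 , -0.00324891, -0.00041507,
        0.00022813,  0.0001657 ]), 'effort': array([ 2.79294574e-03, -6.01821327e+01,  6.84706774e-01, -3.00093126e+01,
        1.41257708e-02,  6.41520484e-03,  3.63680840e-05]), 'position': array([0.16588524, 0.60206777, 0.19151092]), 'eef_rot': array([[-9.64092021e-01,  2.65568224e-01, -3.05055220e-04],
       [ 2.65568384e-01,  9.64090934e-01, -1.45067393e-03],
       [-9.11519287e-05, -1.47959619e-03, -9.99998901e-01]]), 'contact_force': array([ 0.61491272, -0.29775415,  0.21813521]), 'torque': array([ 0.0095594 , -0.00519988,  0.05437895]), 'grip_force': 0.0, 'width': 0.08517066140995935}
```

View pics/top0.png

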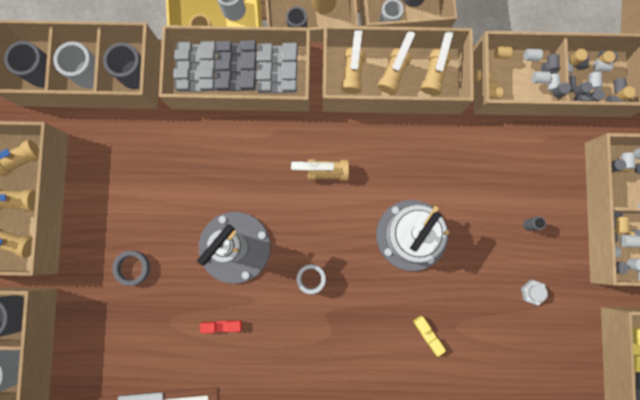

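View pics/scene0.png

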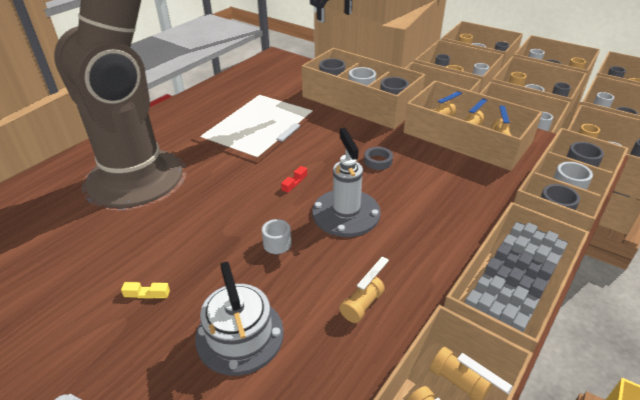

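The wide coupling is at about (415,235) in the top view, with its black bar at about (426,229). The slim pipe is at (225,245). I'll measure the bar, the brass pointer and the pin.

```bash
cat > h.py <<'E'
import numpy as np,cv2
def cast(f,uv,z):
    uv=np.atleast_2d(uv).astype(float)
    d=np.c_[(uv[:,0]-f["cx"])/f["fx"],(uv[:,1]-f["cy"])/f["fy"],np.ones(len(uv))]@np.array(f["attitude"]).T
    p=np.array(f["position"]); return p+d*((z-p[2])/d[:,2])[:,None]
E
python3 - <<'E'
from h import *
f=np.load("top0.npz");im=f["frame"];hsv=cv2.cvtColor(im,cv2.COLOR_RGB2HSV)
x0,y0,x1,y1=370,190,460,280
m=np.zeros(im.shape[:2],np.uint8);m[y0:y1,x0:x1]=(im[y0:y1,x0:x1].max(2)<50)*255
n,l,s,c=cv2.connectedComponentsWithStats(m);k=1+s[1:,4].argmax();print(s[k])
r=cv2.minAreaRect(np.argwhere(l==k)[:,::-1].astype(np.float32));print(r)
P=cast(f,cv2.boxPoints(r),.148);print(P,P.mean(0))
print(np.median(f["range_z"][l==k]))
b=np.zeros_like(m);b[y0:y1,x0:x1]=cv2.inRange(hsv,(10,90,100),(28,255,255))[y0:y1,x0:x1]
n,l,s,c=cv2.connectedComponentsWithStats(b)
for i in range(1,n):
  if s[i,4]>3: print(s[i],c[i],cast(f,c[i],.10))
cv2.imwrite("pics/c1.png",cv2.resize(im[y0:y1,x0:x1,::-1],None,fx=6,fy=6,interpolation=cv2.INTER_CUBIC))
E
```

```text
[424 229   1   1   1]
((424.0, 229.0), (0.0, 0.0), 0.0)
[[ 0.52710142 -0.17893723  0.148     ]
 [ 0.52710142 -0.17893723  0.148     ]
 [ 0.52710142 -0.17893723  0.148     ]
 [ 0.52710142 -0.17893723  0.148     ]] [ 0.52710142 -0.17893723  0.148     ]
0.86641496
[ 370  190   90   90 2899] [413.5967575  231.18937565] [[ 0.52574401 -0.16942959  0.1       ]]
[445 229   7   7  27] [448.07407407 231.81481481] [[ 0.52572198 -0.23551068  0.1       ]]
[452 236   8   3  11] [455.81818182 237.45454545] [[ 0.51518377 -0.25023591  0.1       ]]
[448 241   9   6  14] [451.78571429 243.21428571] [[ 0.50404143 -0.24239917  0.1       ]]
[455 240   5   4   8] [457.125 241.375] [[ 0.50773413 -0.25265173  0.1       ]]
```

View pics/c1.png

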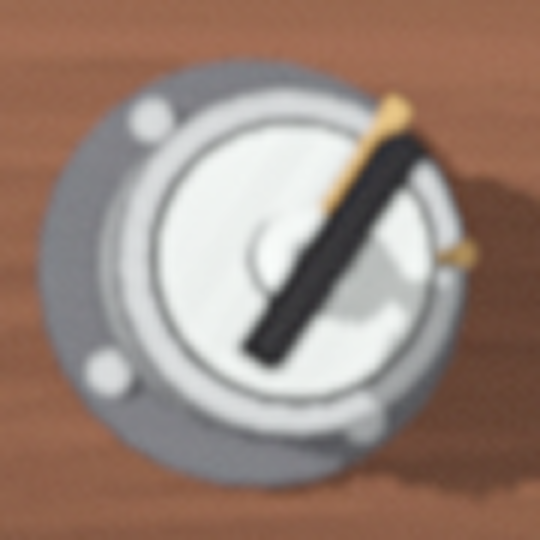

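The crop shows the bar centred at about (425.5,231.5) full-frame, the pointer tip at about (436,208) and the stop pin at about (446,232). I'll get the exact bar pose and the pin height, then check the IK over the whole turn.

Run:
```python
from h import *
from workcell import solve_ik,monitor
f=np.load("top0.npz");im=f["frame"]
x0,y0,x1,y1=405,205,450,260
m=np.zeros(im.shape[:2],np.uint8);m[y0:y1,x0:x1]=(im[y0:y1,x0:x1].max(2)<85)*255
n,l,s,c=cv2.connectedComponentsWithStats(m);k=1+s[1:,4].argmax();print(s[k])
r=cv2.minAreaRect(np.argwhere(l==k)[:,::-1].astype(np.float32));print(r)
P=cast(f,cv2.boxPoints(r),.146)
e=[P[1]-P[0],P[2]-P[1]];u=max(e,key=np.linalg.norm);print([np.linalg.norm(a) for a in e]);C=P.mean(0)
u=u*np.sign(u[0]);ang=np.arctan2(u[1],u[0]);print("C",C,"ang",ang)
pin=cast(f,[[446.5,232.5]],.095)[0];tip=cast(f,[[436,208]],.085)[0]
for q in(pin,tip):d=q-C;print(q,np.hypot(*d[:2]),np.arctan2(d[1],d[0]))
Z=f["range_z"];R=np.array(f["attitude"]);
for v in range(227,238,2):
  row=[]
  for w in range(438,454,2):
    z=Z[v,w];p=f["position"]+R@np.array([(w-f["cx"])/f["fx"]*z,(v-f["cy"])/f["fy"]*z,z]);row.append(round(p[2]*1e3))
  print(row)
for s in(0,np.pi):
  for t in(0,-.5,-1,-1.4):
    a=ang+t+s;x=np.array([np.cos(a),np.sin(a),0]);zz=np.array([0,0,-1.]);Rr=np.c_[x,np.cross(zz,x),zz]
    q=solve_ik([*C[:2],.117],Rr);print(s,t,None if q is None else np.round(q,2))
```

```text
[411 212  30  39 279]
((425.34796142578125, 230.5766143798828), (6.714643955230713, 44.95172882080078), 34.215702056884766)
[np.float64(0.08275335073434185), np.float64(0.012147193143680627)]
C [ 0.52454691 -0.18190627  0.146     ] ang -0.5939472068306365
[ 0.52465506 -0.23380576  0.095     ] 0.051899608609061 -1.5687125058466358
[ 0.57288014 -0.21633669  0.085     ] 0.059342690901940845 -0.6189698825552145
[78, 78, 1012, 74, 13, 1, -1, 1]
[84, 81, 81, 75, 15, -1, -3, 2]
[83, 80, 79, 87, 89, 91, -1, -3]
[78, 78, 81, 80, 92, 92, 1, 0]
[79, 78, 77, 75, 72, 0, 2, 4]
[80, 78, 76, 75, 74, 1, 0, 0]
0 0 [-0.59  0.7   1.26  1.9  -0.75  1.12 -1.2 ]
0 -0.5 [-0.59  0.7   1.26  1.9  -0.75  1.12 -1.7 ]
0 -1 [-0.59  0.7   1.26  1.9  -0.75  1.12 -2.2 ]
0 -1.4 [ 1.09  0.71 -1.24  1.8   0.72  1.18  2.34]
3.141592653589793 0 [-0.42  0.5   0.92  1.89 -0.48  0.98  1.69]
3.141592653589793 -0.5 [-0.48  0.55  1.02  1.9  -0.56  1.01  1.26]
3.141592653589793 -1 [-0.47  0.54  1.    1.9  -0.54  1.    0.74]
3.141592653589793 -1.4 [-0.46  0.53  0.98  1.9  -0.52  1.    0.33]
```

```bash
cat >> h.py <<'E'
from workcell import env,eoat,solve_ik,monitor,cams
C=np.array([.5245,-.1819]);A0=-.594
def rot(a):
    x=np.array([np.cos(a),np.sin(a),0]);z=np.array([0,0,-1.]);return np.c_[x,np.cross(z,x),z]
def st():
    o=monitor.observe();print({k:np.round(o[k],3).tolist() for k in("time_s","position","qpos","contact_force","torque","width","grip_force")},"yaw",np.arctan2(o["eef_rot"][1,0],o["eef_rot"][0,0]));return o
E
python3 - <<'E'
from h import *
p=monitor.observe()["position"]
env.move_straight([p[0],p[1],.33],speed=.2)
q=np.array(monitor.observe()["qpos"]);q[0]=.33;q[6]=1.23;env.movej(q);st()
env.move_pose([*C,.21],rot(A0));st()
f=cams.grab_frame("wrist");np.savez("w0.npz",**f);cv2.imwrite("pics/w0.png",f["frame"][:,:,::-1])
E
```

```text
{'time_s': 4.225, 'position': [0.574, -0.245, 0.329], 'qpos': [0.329, 0.336, -0.004, 1.39, 0.001, 1.418, 1.23], 'contact_force': [-0.101, 0.01, 0.365], 'torque': [-0.012, -0.026, 0.001], 'width': 0.086, 'grip_force': 0.0} yaw 2.475762822008977
{'time_s': 6.775, 'position': [0.525, -0.182, 0.21], 'qpos': [-0.112, 0.287, 0.45, 1.769, -0.138, 1.116, -1.782], 'contact_force': [-0.132, -0.295, 0.57], 'torque': [0.03, -0.041, 0.01], 'width': 0.086, 'grip_force': 0.0} yaw -0.5934986838710794
```

View pics/w0.png

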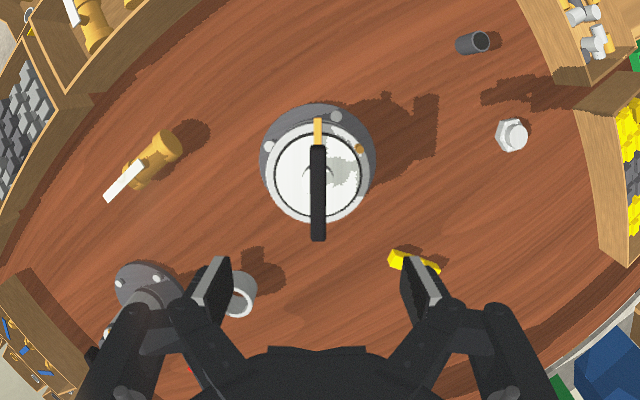

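The wrist view shows the bar upright at column 318, rows 145–240, in line with the fingers, with the pin at (360,148) clockwise of the pointer. I need the half-turned wrist for joint-7 range. I'll refine the centre from this view, flip, descend and grip.

Run:
```python
from h import *
f=np.load("w0.npz");im=f["frame"]
m=np.zeros(im.shape[:2],np.uint8);m[135:250,295:340]=(im[135:250,295:340].max(2)<70)*255
n,l,s,c=cv2.connectedComponentsWithStats(m);k=1+s[1:,4].argmax()
r=cv2.minAreaRect(np.argwhere(l==k)[:,::-1].astype(np.float32));print(r)
b=cv2.boxPoints(r);d=(b-[f["cx"],f["cy"]])/f["fx"];t=np.linalg.norm(d,axis=1)
ray=np.c_[d/t[:,None]*np.sin(t)[:,None],np.cos(t)]@f["attitude"].T
P=f["position"]+ray*((.147-f["position"][2])/ray[:,2])[:,None];print(P,P.mean(0))
q=np.array(monitor.observe()["qpos"]);q[6]+=np.pi;env.movej(q);st()
```

```text
((317.5, 192.5), (95.0, 17.0), 90.0)
[[ 0.5644381  -0.20216103  0.147     ]
 [ 0.55684637 -0.21343465  0.147     ]
 [ 0.48658575 -0.16708356  0.147     ]
 [ 0.49500441 -0.15460328  0.147     ]] [ 0.52571866 -0.18432063  0.147     ]
{'time_s': 9.475, 'position': [0.525, -0.182, 0.21], 'qpos': [-0.112, 0.287, 0.45, 1.769, -0.138, 1.116, 1.359], 'contact_force': [-0.52, 0.104, 0.003], 'torque': [0.012, 0.007, -0.04], 'width': 0.085, 'grip_force': 0.0} yaw 2.5474552407311064
```

Run:
```python
from h import *
env.move_straight([.5252,-.1832,.118],speed=.08,guard=15);st()
eoat.close_gripper();o=st()
q=np.array(o["qpos"]);q[6]-=.7;env.movej(q);st()
f=cams.grab_frame("top");cv2.imwrite("pics/t1.png",cv2.resize(f["frame"][180:290,360:500,::-1],None,fx=5,fy=5,interpolation=cv2.INTER_CUBIC))
```

```text
{'time_s': 10.775, 'position': [0.526, -0.183, 0.119], 'qpos': [-0.079, 0.388, 0.423, 1.87, -0.196, 0.922, 1.412], 'contact_force': [0.324, -0.406, -0.318], 'torque': [0.026, -0.007, 0.044], 'width': 0.085, 'grip_force': 0.0} yaw 2.5478863953259925
{'time_s': 11.542, 'position': [0.525, -0.183, 0.118], 'qpos': [-0.079, 0.389, 0.423, 1.871, -0.196, 0.922, 1.412], 'contact_force': [-0.102, -0.439, 0.6], 'torque': [0.047, 0.025, 0.05], 'width': 0.0, 'grip_force': 0.0} yaw 2.5479519785725366
{'time_s': 12.25, 'position': [0.525, -0.183, 0.118], 'qpos': [-0.079, 0.389, 0.423, 1.871, -0.196, 0.922, 0.715], 'contact_force': [0.003, -0.105, -0.475], 'torque': [-0.007, -0.011, 0.026], 'width': 0.0, 'grip_force': 0.0} yaw 1.8505348332581406
```

View pics/t1.png

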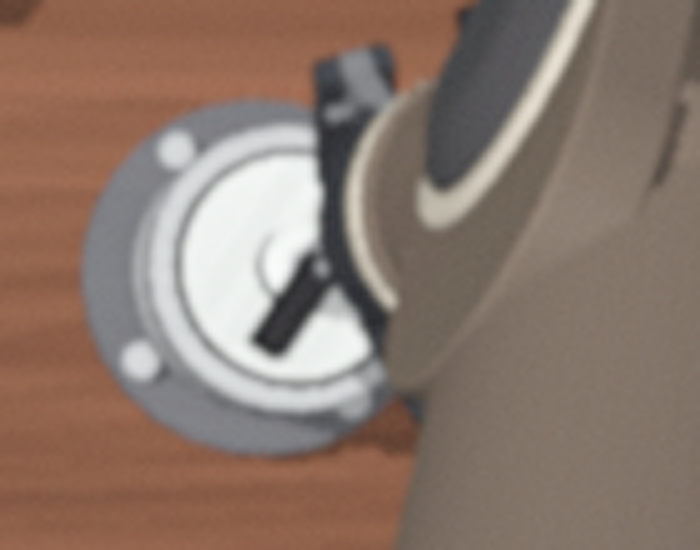

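The gripper shut to 0 and the bar hasn't moved, so the pads missed it. Before acting again I'll look at the wrist and scene views.

Run:
```python
from h import *
w=cams.grab_frame("wrist");s=cams.grab_frame("scene");np.savez("w1.npz",**w)
a=cv2.resize(w["frame"][:,:,::-1],(480,300));b=cv2.resize(s["frame"][220:390,140:360,::-1],(388,300))
cv2.imwrite("pics/ws.png",np.vstack([cv2.resize(w["frame"][60:360,120:520,::-1],(400,300)),cv2.resize(s["frame"][200:380,140:380,::-1],(400,300))]))
print(env.grasp_offset,w["position"],w["attitude"].round(3).tolist(),w["fx"],w["cx"],w["cy"])
```

```text
0.0187 [ 0.50225264 -0.10313166  0.30035619] [[0.961, 0.261, 0.091], [0.276, -0.909, -0.312], [0.001, 0.325, -0.946]] 309.70691628693146 316.18566137510294 197.3086662894721
```

View pics/ws.png

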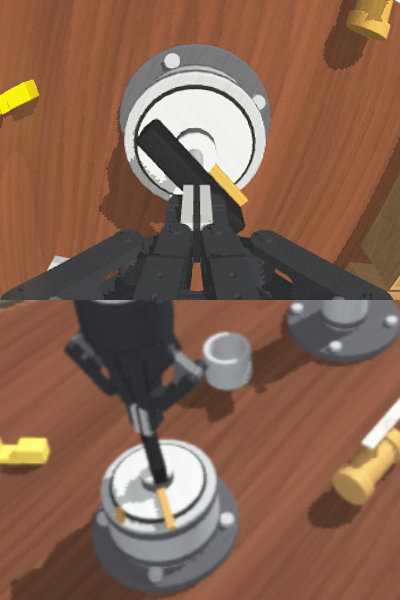

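The wrist view (top half) shows the closed fingertips at crop (197,190) over the bar, not around it, and the scene view agrees. I'll use the depth images to find where tip and bar really are.

Run:
```python
from h import *
f=np.load("w1.npz")
def pt(u,v):
    z=f["range_z"][v,u];d=(np.array([u,v])-[f["cx"],f["cy"]])/f["fx"];t=np.linalg.norm(d)
    r=np.r_[d/t*np.sin(t),np.cos(t)];return (f["position"]+f["attitude"]@(r*z/r[2])).round(4)
for n,l in dict(fing=[(309,246),(326,246),(309,255),(326,255),(309,275),(326,275)],bar=[(275,190),(285,205),(300,220),(315,235),(330,240),(345,270)],disc=[(350,210),(250,210),(300,165)],rim=[(255,190)],bench=[(200,300),(420,120)]).items():
    for p in l: print(n,p,pt(*p))
s=cams.grab_frame("scene");np.savez("s1.npz",**s)
Z=s["range_z"]
for u,v in [(140+84,200+72),(140+86,200+78),(140+90,200+90),(140+93,200+100)]:
    z=Z[v,u];print("scene",(u,v),s["frame"][v,u],(s["position"]+s["attitude"]@np.array([(u-s["cx"])/s["fx"]*z,(v-s["cy"])/s["fy"]*z,z])).round(4))
```

```text
fing (309, 246) [ 0.5192 -0.1746  0.1624]
fing (326, 246) [ 0.5275 -0.1726  0.1616]
fing (309, 255) [ 0.5191 -0.1735  0.1734]
fing (326, 255) [ 0.5269 -0.1718  0.1725]
fing (309, 275) [ 0.5196 -0.174   0.1896]
fing (326, 275) [ 0.5263 -0.1715  0.1906]
bar (275, 190) [ 0.4951 -0.1559  0.1468]
bar (285, 205) [ 0.5023 -0.1621  0.1481]
bar (300, 220) [ 0.512  -0.1679  0.1488]
bar (315, 235) [ 0.5224 -0.175   0.147 ]
bar (330, 240) [ 0.5334 -0.1811  0.1357]
bar (345, 270) [ 0.5364 -0.1735  0.1793]
disc (350, 210) [ 0.5511 -0.1786  0.0802]
disc (250, 210) [ 0.4766 -0.2015  0.0768]
disc (300, 165) [ 0.5051 -0.1552  0.0801]
rim (255, 190) [ 0.4771 -0.1838  0.078 ]
bench (200, 300) [ 0.4267 -0.3764  0.0007]
bench (420, 120) [ 0.6075 -0.0953  0.0018]
scene (224, 272) [107 108 110] [ 0.528  -0.1931  0.1788]
scene (226, 278) [133 136 137] [ 0.5304 -0.1936  0.1676]
scene (230, 290) [45 44 46] [ 0.5386 -0.1969  0.1491]
scene (233, 300) [44 43 46] [ 0.5543 -0.207   0.1474]
```

Run:
```python
from h import *
f=np.load("w1.npz")
def pt(u,v):
    z=f["range_z"][v,u];d=(np.array([u,v])-[f["cx"],f["cy"]])/f["fx"];t=np.linalg.norm(d)
    r=np.r_[d/t*np.sin(t),np.cos(t)];return (f["position"]+f["attitude"]@(r*z/r[2])).round(4)
for v in range(236,250):print(v,pt(309,v),pt(324,v),f["frame"][v,309],f["frame"][v,324])
s=np.load("s1.npz");Z=s["range_z"]
for v in range(274,292,2):
  u=226+(v-278)//4;z=Z[v,u];print("scene",(u,v),s["frame"][v,u],(s["position"]+s["attitude"]@np.array([(u-s["cx"])/s["fx"]*z,(v-s["cy"])/s["fy"]*z,z])).round(4))
```

```text
236 [ 0.5191 -0.1754  0.1494] [ 0.5289 -0.1787  0.1374] [53 51 53] [44 44 46]
237 [ 0.5194 -0.1766  0.1481] [ 0.5285 -0.1778  0.1407] [55 54 52] [44 41 43]
238 [ 0.5196 -0.1773  0.148 ] [ 0.5285 -0.178   0.1417] [56 53 55] [52 46 48]
239 [ 0.5198 -0.178   0.1476] [ 0.5285 -0.178   0.1428] [47 47 47] [41 41 39]
240 [ 0.5198 -0.1777  0.1494] [ 0.5286 -0.1783  0.1435] [51 51 48] [47 46 45]
241 [ 0.5201 -0.1792  0.1477] [ 0.5285 -0.1781  0.1452] [53 57 52] [46 46 44]
242 [ 0.5202 -0.1795  0.1482] [ 0.5287 -0.1789  0.1449] [51 47 49] [48 47 49]
243 [ 0.5205 -0.1805  0.1475] [ 0.5285 -0.1784  0.1471] [47 48 46] [46 44 45]
244 [ 0.5206 -0.1807  0.1482] [ 0.5286 -0.1785  0.148 ] [82 81 81] [87 87 86]
245 [ 0.519  -0.174   0.1624] [ 0.5262 -0.1719  0.1625] [180 180 178] [179 178 175]
246 [ 0.5192 -0.1746  0.1624] [ 0.5264 -0.1724  0.1626] [204 203 200] [203 204 201]
247 [ 0.5191 -0.1745  0.1637] [ 0.5262 -0.1721  0.1644] [200 201 194] [201 201 198]
248 [ 0.5191 -0.1741  0.1655] [ 0.5263 -0.1724  0.1648] [201 201 196] [200 200 194]
249 [ 0.5192 -0.1743  0.166 ] [ 0.5261 -0.172   0.1666] [202 201 197] [202 202 198]
scene (225, 274) [131 134 135] [ 0.529  -0.1928  0.1748]
scene (225, 276) [121 124 125] [ 0.5293 -0.1938  0.1715]
scene (226, 278) [133 136 137] [ 0.5304 -0.1936  0.1676]
scene (226, 280) [118 119 121] [ 0.5305 -0.1943  0.1638]
scene (227, 282) [37 38 37] [ 0.5239 -0.1883  0.1492]
scene (227, 284) [33 32 32] [ 0.5259 -0.1905  0.1479]
scene (228, 286) [40 39 42] [ 0.5302 -0.1926  0.1483]
scene (228, 288) [38 38 39] [ 0.5327 -0.1953  0.148 ]
scene (229, 290) [39 39 40] [ 0.5362 -0.1968  0.1474]
```

Both cameras put the real fingertips at z ≈ 0.162, against a reported 0.118, so the reported TCP is about 44 mm beyond the true tips. Bar (top 0.148) and xy are right. I'll correct the height: open, turn back, descend to a reported z of 0.075 with a guard, and grip.

Run:
```python
from h import *
eoat.let_go()
q=np.array(monitor.observe()["qpos"]);q[6]+=.697;env.movej(q)
print(env.move_straight([.5252,-.1832,.075],speed=.05,guard=8));st()
eoat.close_gripper();st()
w=cams.grab_frame("wrist");cv2.imwrite("pics/w2.png",w["frame"][60:360,120:520,::-1])
```

```text
False
{'time_s': 14.95, 'position': [0.525, -0.183, 0.075], 'qpos': [-0.059, 0.445, 0.402, 1.907, -0.23, 0.833, 1.437], 'contact_force': [0.909, 0.046, 0.316], 'torque': [0.014, 0.028, -0.015], 'width': 0.085, 'grip_force': 0.0} yaw 2.544927153213429
{'time_s': 15.6, 'position': [0.525, -0.184, 0.075], 'qpos': [-0.059, 0.445, 0.402, 1.908, -0.229, 0.834, 1.437], 'contact_force': [-1.909, -0.724, 3.205], 'torque': [-0.198, 0.374, 0.036], 'width': 0.013, 'grip_force': 59.24} yaw 2.544578865333122
```

View pics/w2.png

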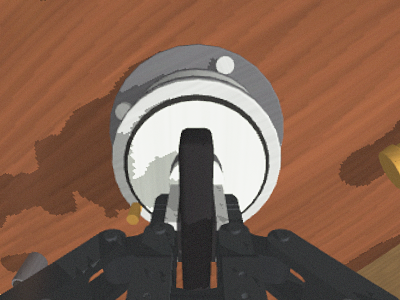

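The bar is now between the pads at (197,200): width 13 mm, grip 59 N. I'll turn clockwise in steps and watch the torque.

Run:
```python
from h import *
q0=np.array(monitor.observe()["qpos"])
for t in(.6,.75,.85,.95,1.05):
    q=q0.copy();q[6]-=t;env.movej(q);o=monitor.observe();print(t,o["time_s"],o["torque"].round(3),o["contact_force"].round(1),round(o["width"],4),round(o["grip_force"],1),np.arctan2(o["eef_rot"][1,0],o["eef_rot"][0,0]).round(3))
w=cams.grab_frame("wrist");np.savez("w3.npz",**w);cv2.imwrite("pics/w3.png",w["frame"][60:360,120:520,::-1])
```

```text
0.6 16.275 [-0.49   0.908 -0.047] [-4.7 -2.7  5.4] 0.0133 59.4 1.947
0.75 16.5417 [-0.517  1.035 -0.106] [-6.4 -3.3  4.6] 0.0132 59.6 1.796
0.85 16.7917 [-0.555  1.147 -0.096] [-6.  -3.3  5.1] 0.0135 59.7 1.697
0.95 17.0417 [-0.571  1.261 -0.056] [-7.1 -3.4  6.2] 0.0135 59.7 1.596
1.05 17.2917 [-0.563  1.366 -0.068] [-6.6 -2.5  6.6] 0.0132 59.8 1.496
```

View pics/w3.png

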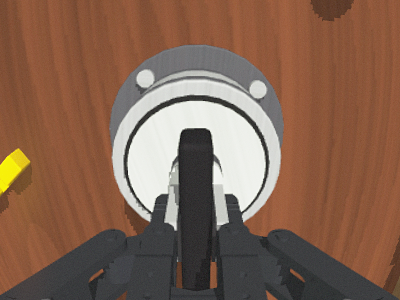

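Run:
```python
from h import *
s=cams.grab_frame("scene");t=cams.grab_frame("top");np.savez("s3.npz",**s)
cv2.imwrite("pics/st3.png",np.hstack([cv2.resize(s["frame"][260:380,180:300,::-1],(480,480),interpolation=cv2.INTER_CUBIC),cv2.resize(t["frame"][190:290,365:465,::-1],(320,320),interpolation=cv2.INTER_CUBIC)[:].repeat(1,0) if 0 else cv2.resize(t["frame"][190:310,370:450,::-1],(320,480))]))
```

```text
(no output)
```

View pics/st3.png

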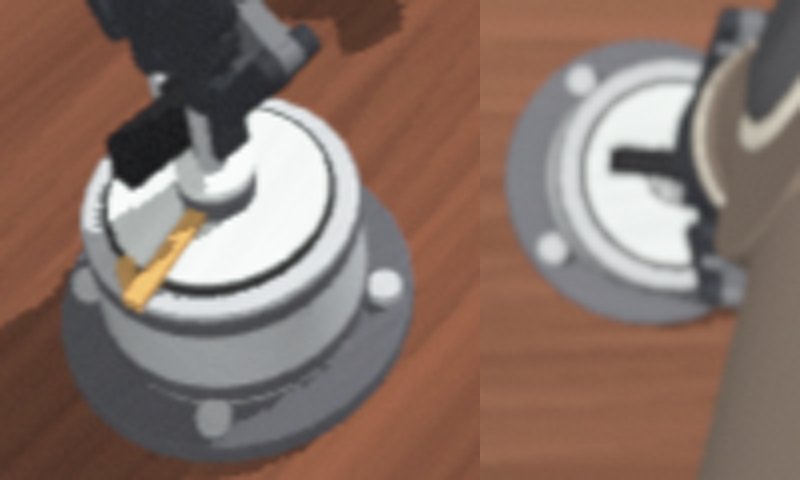

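The pointer (tip at crop (140,300)) is against the pin (128,268), and the bar is visibly past it. I'll measure the pointer's direction to get the slip in numbers.

Run:
```python
from h import *
f=np.load("s3.npz");im=f["frame"];hsv=cv2.cvtColor(im,cv2.COLOR_RGB2HSV)
m=np.zeros(im.shape[:2],np.uint8);s=np.s_[310:340,205:235];m[s]=cv2.inRange(hsv,(12,110,150),(25,255,255))[s]
n,l,S,c=cv2.connectedComponentsWithStats(m);k=1+S[1:,4].argmax();print(S[1:])
P=cast(f,np.argwhere(l==k)[:,::-1],.083)[:,:2].astype(np.float32)
v=cv2.fitLine(P,cv2.DIST_HUBER,0,.001,.001).ravel();print(v,"ang",np.arctan2(v[1],v[0]),"mean-dir",np.arctan2(*(P.mean(0)-[.5252,-.1835])[::-1]),np.linalg.norm(P-[.5252,-.1835],axis=1).max())
```

```text
[[210 313  21  25 157]]
[ 0.17987631 -0.98368925  0.5286767  -0.21645185] ang -1.3899356 mean-dir -1.4732599012679621 0.061046587093491145
```

The pointer is at about -1.43 rad and the bar at -1.645, so slip is about 0.2. I'll turn 0.15 more, let go and rise.

Run:
```python
from h import *
q=np.array(monitor.observe()["qpos"]);q[6]-=.15;env.movej(q);env.dwell(.2);st()
eoat.let_go();st()
env.move_straight([.5252,-.1832,.24],speed=.12);o=st()
q=np.array(o["qpos"]);q[0]-=.45;env.movej(q)   # clear the top view
for n in("scene","top"):
    f=cams.grab_frame(n);np.savez(n[0]+"4.npz",**f)
f=np.load("t4.npz");im=f["frame"]
m=np.zeros(im.shape[:2],np.uint8);m[205:260,400:450]=(im[205:260,400:450].max(2)<85)*255
n,l,s,c=cv2.connectedComponentsWithStats(m);k=1+s[1:,4].argmax()
P=cast(f,cv2.boxPoints(cv2.minAreaRect(np.argwhere(l==k)[:,::-1].astype(np.float32))),.147)
u=max([P[1]-P[0],P[2]-P[1]],key=np.linalg.norm);print("bar",s[k],np.linalg.norm(u),np.arctan2(u[1],u[0]),P.mean(0))
f=np.load("s4.npz");im=f["frame"];hsv=cv2.cvtColor(im,cv2.COLOR_RGB2HSV)
m[:]=0;s=np.s_[310:340,205:235];m[s]=cv2.inRange(hsv,(12,110,150),(25,255,255))[s]
P=cast(f,np.argwhere(m>0)[:,::-1],.083)[:,:2];print("ptr",np.arctan2(*(P.mean(0)-[.5252,-.1835])[::-1]))
st()
cv2.imwrite("pics/f.png",np.hstack([cv2.resize(im[260:380,180:300,::-1],(400,400)),cv2.resize(np.load("t4.npz")["frame"][180:290,370:480,::-1],(400,400))]))
```

```text
{'time_s': 17.908, 'position': [0.523, -0.184, 0.075], 'qpos': [-0.058, 0.445, 0.403, 1.909, -0.228, 0.835, 0.246], 'contact_force': [-4.271, -1.285, 4.944], 'torque': [-0.279, 0.823, 0.046], 'width': 0.014, 'grip_force': 59.563} yaw 1.3519956312418653
{'time_s': 18.6, 'position': [0.524, -0.184, 0.075], 'qpos': [-0.058, 0.445, 0.403, 1.908, -0.228, 0.835, 0.241], 'contact_force': [0.02, -0.066, -0.1], 'torque': [0.036, 0.004, 0.022], 'width': 0.085, 'grip_force': 0.0} yaw 1.3472653961545311
{'time_s': 20.125, 'position': [0.525, -0.183, 0.239], 'qpos': [-0.12, 0.266, 0.459, 1.725, -0.125, 1.183, 0.149], 'contact_force': [-0.009, -0.878, -0.346], 'torque': [-0.017, -0.025, 0.052], 'width': 0.085, 'grip_force': 0.0} yaw 1.347171556221977
bar [403 225  47  15 296] 0.08523743620166463 -1.7728519100796167 [ 0.52196323 -0.18236463  0.147     ]
ptr -1.4764453120496335
{'time_s': 21.2, 'position': [0.552, 0.061, 0.239], 'qpos': [-0.567, 0.265, 0.461, 1.725, -0.124, 1.183, 0.149], 'contact_force': [0.691, -0.076, 0.395], 'torque': [-0.015, 0.004, -0.006], 'width': 0.086, 'grip_force': 0.0} yaw 1.792992743504809
```

View pics/f.png

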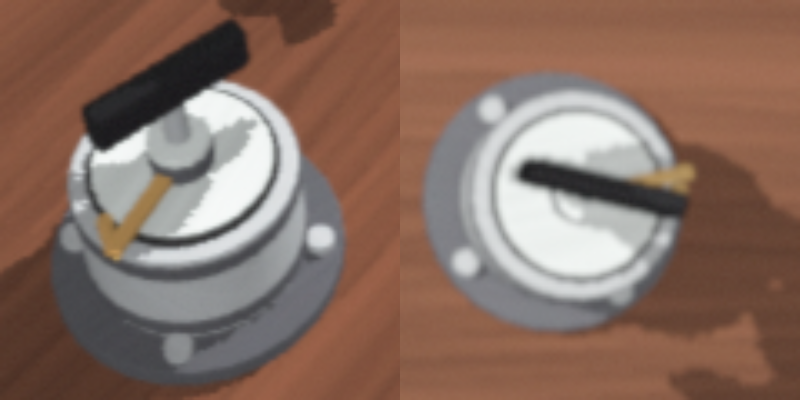

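The pointer (tip at (115,250) on the left, (690,175) on the right) is on its pin. The bar lies plainly past it by about 0.3–0.36 rad, and the gripper is clear.

```bash
python3 -c "
from workcell import env
print(env.hand_in())"
```

```text
the job is handed in; nothing more can be done
None
```

I tightened the wide coupling's plug onto its stop pin with the T-bar slipped about 0.3–0.36 rad (roughly 17–21°), left the slim pipe's handle alone, and handed in with the gripper open and clear at about 21 s; the first grip missed because the real fingertips sit about 44 mm above the reported TCP, and no verdict came back.

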